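Trip the hidden tray latch of the blue plate store with the release pin

ROBOT

A 6-joint arm with a two-finger parallel gripper is mounted at the origin on a cart in front of the work surface, level with it; the furniture and walls round the work are solid. World frame = base frame: x ahead of the robot, y to its left, z up, the work surface at z = 0. Lengths are in mm, angles in rad, forces in N, time in s.
With the tool pointing down it reaches from about 350 to 800 mm from the base axis. Payload 7.3 kg.
Tool frame: the origin (TCP) lies midway between the tips of the shut fingers; the grasp point (between the pads) lies 19 mm behind it; z points along the fingers, y is the direction in which the jaws open and shut (so a half turn about z gives the same grasp; the last joint's range is limited). The gripper opens to 85 mm and grips with 20 to 120 N. Pads are 22 mm wide; open, the fingers measure 114 mm over their backs; the gripper's body (76 mm by 85 mm) begins 54 mm behind the grasp point. The pads swing forward as they close: fully open they stand 13 mm farther back than shut.
Start: joints at [-1.431, 0.342, 1.524, -0, 1.275, -0.146], TCP at [148.033, -503.717, 231.322] pointing down, gripper open.
Joint ranges: [-2.53, 2.53], [-0.77, 2.02], [0.04, 2.7], [-1, 4.14], [0.28, 2.66], [-3.11, 3.11]. Speed limits (rad/s): [2.57, 2.57, 3.14, 3.14, 3.14, 3.14].

INTERFACE

Orientations are given as a unit quaternion [w, x, y, z].
In Python, from rig import manip gives the robot as it stands.
- The arm moves only by the tool send_rows, never from a script. Its arguments are lists of equal length, an entry for each row: "dr": the turn, a rotation vector about the tool's x, y, z in degrees, a list of three; "linear": the shift along the tool's x, y, z in m, a list of three; "jaw": the opening in per cent of the stroke, from 0 (shut) to 100 (fully open). A call has 1 to 20 rows; each row is the pose to reach, as a shift and turn from the pose measured when the call began, along the tool's axes at that moment; what a row does not reach only later rows make up. A row lasts 1/8 s, in which the tool goes at most 62.5 mm and 10.7 degrees, less where a joint would pass 70% of its speed; a pose out of reach is approached as far as the arm can. A call with a gripper value outside its range is refused whole. The fingers move at their own pace and stop on an object; "newtons" is the grip in N (left out, the last holds). Time passes only in rows, so rows that repeat a pose let the fingers close. It gives the time, the measured TCP pose, the force and the opening at its end, in the units of the state.
- manip.state(): the state, without advancing time (a new reading comes with each control period).
- manip.read_camera(name): name is "side" or "top"; returns the picture (420x560x3 uint8, red, green, blue); there is no depth.
- manip.camera_params(name): a dict with "intrinsics" (3x3 intrinsics, pixels), "camera_from_world" (4x4, takes a point from world to camera coordinates). Camera axes: x right, y up, looking along -z (the intrinsics and any distortion apply to the point x, -y, -z); pixel columns grow to the right and rows downward; lengths in mm; the calibration is good to about 2 mm. A picture is of the moment at which its call begins. camera_params takes no time and is no camera call.
- manip.close_job(): hands the job in, once; it reports no verdict.
The state is a dict: "time": time; "joints": joint angles; "qvel": joint speeds; "effort": joint torques, N m; "position": TCP position; "tool_rot": TCP orientation; "contact_force": force on the tool from outside, world axes, zero at the start; "wrist_torque": the same for the moment, N m; "opening": opening from 0.0 (shut) to 1.0 (fully open).
Only numpy, scipy, OpenCV 4.12 (cv2) and the standard library are available. Lean on these libraries where they do the work, as an engineer would, in place of code of your own. Each camera call takes 0.05 s, during which the arm holds its last target. There are 200 camera calls.

TASK

The tray of the blue plate store is latched shut. Take the yellow-handled release pin from its stand, push it straight down through the access hole in the top of the blue store until the hidden latch lets go and the tray springs out, then put the pin back upright in its stand with its flange resting on the stand and let go. Leave the orange store shut.

Things in the scene. Friction and masses are not known exactly. Their poses are not given: they have to be found in the camera images.
- pin_grip (a point): Centre of the release pin's upright yellow round handle (20 mm diameter, top end 26 mm above this point; grip at any yaw). Underside of its steel flange (36 mm wide, 4 mm thick) 30 mm below this point; from there an 8 mm steel rod goes 60 mm farther, so its tip is 90 mm below this point. z points up along the pin. Stands loose in its stand, flange on the stand's top; about 70 g.
- stand_hole (a point): Centre of the mouth of the 20 mm through hole in the pin stand, level with the stand's top, 80 mm above the bench. The stand is fixed: a 76 mm square aluminium plate on four steel posts over a dark 84 mm base. With the pin home its handle's centre is 30 mm above this point.
- blue_hole (a point): Mouth of the 20 mm access hole, in a blue 62 mm square bezel, 100 mm above the bench, 45 mm behind the middle of the blue store's top. Fixed white box, 170 deep (x, to its back), 156 wide, 100 high; blue tray front. 36 mm below the mouth is the latch pad (3 to 7 N): it trips with the rod tip 47 mm down; the flange meets the bezel at 60. A like orange store stands beside it; they swap places.
- blue_tray (a joint): How far the tray of the blue store is out, in m: 0 latched shut, 0.060 fully out. Its own spring drives it out to the front (the store's -x) within a second once the latch is tripped, and it stays out.
- orange_tray (a joint): The same for the orange store, in m; 0 is shut.
There are look-alikes about, which are no part of the job. There is more than one size of the part that bears pin_grip; the job needs the middle-sized.

How it is judged (in metres and radians):
On the way:
1. the pin's tip is more than 40 mm down the access hole of the blue store (z of pin_grip in the frame of blue_hole below 0.05 m and horizontal distance between pin_grip and blue_hole below 0.014 m and angle between pin_grip's own z axis and vertical below 0.25 rad), for 0.05 s.
At the end, for the whole second after the job is handed in: The blue tray is out by more than 45 mm, the orange tray is shut (under 10 mm), and the pin stands released in its stand: handle centre within 14 mm of the hole's axis and 30 mm (plus or minus 6 mm) above the stand's top, upright within 10 degrees (value of joint blue_tray above 0.045 m and value of joint orange_tray below 0.01 m and horizontal distance between pin_grip and stand_hole below 0.014 m and z of pin_grip in the frame of stand_hole between 0.024 and 0.036 m and angle between pin_grip's own z axis and vertical below 0.175 rad); the robot touches nothing.
It fails at once if the orange store's tray is let out (value of joint orange_tray above 0.01 m).
It also fails if it takes over 43 s, if anything falls off the work surface, if the arm or the gripper's body presses on something with over 40 N, if the wrist force passes 120 N, or if a joint passes its speed limit or range.

## Working session

There is one attempt and no reset: what is moved stays moved. The work goes in short steps, Python scripts to look and compute and a tool call to move; the robot and the scene stay as the last step left them, time stands still between calls to the robot, and variables do not carry over. Pictures are saved under pics/ and viewed, about 8 in all and at most 12, crops included, and the job is handed in when it is done.

Besides the shell and the picture viewer there is one more tool, called after ">>>" as name(argument=value, ...), one argument or row to a line, values as JSON. send_rows: Moves the arm, as the interface text tells. Its arguments: {"type":"object","properties":{"dr":{"type":"array","items":{"type":"array","items":{"type":"number"}}},"linear":{"type":"array","items":{"type":"array","items":{"type":"number"}}},"jaw":{"type":"array","items":{"type":"number"}},"newtons":{"type":"number"}},"required":["dr","linear","jaw"]}

```bash
mkdir -p pics
cat > h.py <<'E'
import numpy as np, cv2
from rig import manip
def shot(n,fn=None):
    im=manip.read_camera(n)
    if fn: cv2.imwrite(fn,im[:,:,::-1])
    return im
def ray(n,u,v):
    p=manip.camera_params(n);K=np.array(p["intrinsics"]);T=np.array(p["camera_from_world"])
    d=np.linalg.inv(K)@[u,v,1]; d=np.array([d[0],-d[1],-d[2]])
    R=T[:3,:3]; return -R.T@T[:3,3], R.T@d
def onz(n,u,v,z):
    o,d=ray(n,u,v); return o+d*(z-o[2])/d[2]
def proj(n,P):
    p=manip.camera_params(n);K=np.array(p["intrinsics"]);T=np.array(p["camera_from_world"])
    c=T[:3,:3]@np.array(P)+T[:3,3]; q=K@[c[0],-c[1],-c[2]]; return q[:2]/q[2]
E
python3 - <<'E'
from h import *
a=shot("top","pics/top.png");b=shot("side","pics/side.png")
for n in("top","side"):
    p=manip.camera_params(n);print(n,p.keys(),np.array(p["intrinsics"]).round(1).tolist(),ray(n,280,210))
print(manip.state())
E
```

```text
top dict_keys(['intrinsics', 'camera_from_world']) [[513.8, 0.0, 278.6], [0.0, 513.8, 206.9], [0.0, 0.0, 1.0]] (array([ 335.94228776,   -9.72165131, 1235.91159817]), array([ 0.19844309, -0.01862704, -0.97995722]))
side dict_keys(['intrinsics', 'camera_from_world']) [[435.8, 0.0, 281.2], [0.0, 435.8, 208.6], [0.0, 0.0, 1.0]] (array([421.85410436, 725.69311815, 707.26902438]), array([ 0.16744775, -0.77430942, -0.61026559]))
{'time': 0.1, 'joints': array([-1.43099718e+00,  3.42646760e-01,  1.52491444e+00,  1.09285134e-05,
        1.27540442e+00, -1.45962102e-01]), 'qvel': array([ 7.76853057e-05, -2.64931198e-03, -3.91873438e-03, -2.88852129e-04,
        5.71176611e-04, -1.79882639e-05]), 'effort': array([ 9.59338722e-04, -4.34448123e+01, -2.46492201e+01, -1.53302185e-04,
        4.62869517e-03, -2.05418104e-06]), 'position': array([ 147.98479705, -503.34185859,  230.70118172]), 'tool_rot': array([-6.86466271e-04,  9.89809911e-01,  1.42393360e-01,  7.34185856e-06]), 'contact_force': array([-0.6807797 ,  0.41837139, -0.33633351]), 'wrist_torque': array([-0.01327643,  0.00388907, -0.00966095]), 'opening': 1.0027733290971421}
```

View pics/top.png

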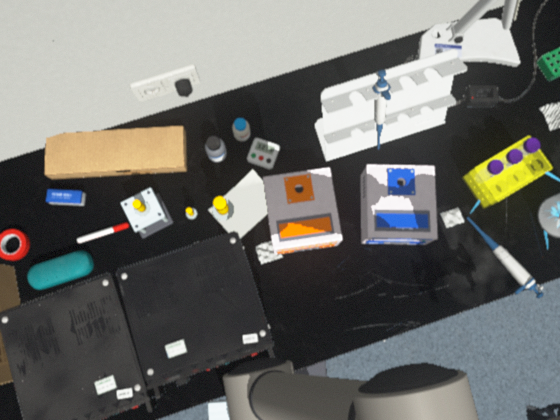

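View pics/side.png

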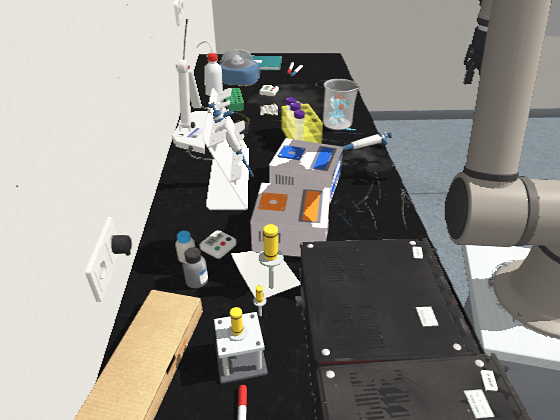

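Top view shows three yellow-handled pins: in the stand (141,204), small (190,212) and tall (221,204). In the side view they are at (236,320), (260,293) and (271,243). The orange store is at about (300,210) and the blue at (400,205). The one in the stand should be the middle size, so I'll measure it and view a crop.

```bash
cat > m.py <<'E'
from h import *
T=cv2.imread("pics/top.png");S=cv2.imread("pics/side.png")
def blobs(im,lo,hi,mn=15):
    m=cv2.inRange(cv2.cvtColor(im,cv2.COLOR_BGR2HSV),lo,hi)
    n,l,s,c=cv2.connectedComponentsWithStats(m)
    return [(c[i].round(1).tolist(),s[i].tolist()) for i in range(1,n) if s[i][4]>=mn]
if __name__=="__main__":
    Y=((22,150,120),(32,255,255))
    for n,im in(("top",T),("side",S)):
        print(n,"yellow",blobs(im,*Y)); print(n,"blue",blobs(im,(105,150,80),(125,255,255),80)); print(n,"orange",blobs(im,(5,150,100),(18,255,255),80))
    a=cv2.resize(T[170:250,110:250],None,fx=5,fy=5,interpolation=cv2.INTER_CUBIC)[:, :390]
    a=cv2.resize(T[175:245,110:250],(780,390),interpolation=cv2.INTER_CUBIC)[:,:]
    a=cv2.resize(T[180:245,115:245],(400,200),interpolation=cv2.INTER_CUBIC)
    a2=cv2.resize(T[155:250,345:455],(400,345),interpolation=cv2.INTER_CUBIC)
    b=cv2.resize(S[215:385,205:305],(347,590),interpolation=cv2.INTER_CUBIC)
    o=np.zeros((590,750,3),np.uint8);o[:200,:400]=a;o[210:555,:400]=a2;o[:,402:749]=b
    cv2.imwrite("pics/c1.png",o)
E
python3 m.py
```

```text
top yellow [([506.8, 175.7], [464, 135, 89, 72, 2391]), ([220.4, 204.4], [213, 196, 16, 18, 203]), ([138.6, 205.2], [133, 200, 12, 12, 94]), ([188.9, 210.4], [185, 207, 8, 8, 48])]
top blue [([400.6, 181.0], [388, 169, 26, 25, 515]), ([63.4, 195.6], [45, 189, 37, 14, 370]), ([402.0, 220.2], [377, 214, 51, 14, 650])]
top orange [([298.7, 188.4], [285, 175, 28, 28, 561]), ([308.6, 225.6], [279, 217, 52, 21, 494])]
side yellow [([311.6, 125.8], [301, 104, 22, 39, 460]), ([285.4, 124.3], [282, 107, 12, 32, 117]), ([270.5, 241.7], [264, 224, 14, 37, 427]), ([258.9, 293.6], [256, 285, 7, 18, 99]), ([236.3, 320.0], [230, 307, 13, 28, 272])]
side blue [([290.9, 152.3], [278, 146, 27, 14, 222]), ([322.9, 157.9], [313, 147, 20, 22, 241])]
side orange [([310.9, 205.3], [303, 191, 17, 30, 381]), ([272.7, 201.5], [258, 193, 29, 18, 380])]
```

View pics/c1.png

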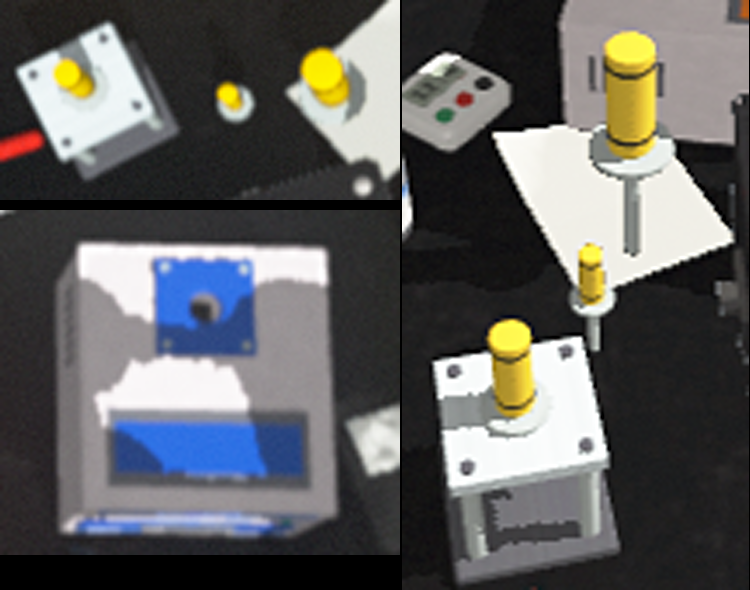

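The crop confirms it: the pin in the stand is middle-sized, and the loose ones are smaller and larger. The blue bezel's hole is at about top (401,182).

```bash
cat > p.py <<'E'
from m import *
def tri(a,b):
    o1,d1=ray("top",*a);o2,d2=ray("side",*b);d1/=np.linalg.norm(d1);d2/=np.linalg.norm(d2)
    A=np.stack([d1,-d2],1);t=np.linalg.lstsq(A,o2-o1,rcond=None)[0];p,q=o1+t[0]*d1,o2+t[1]*d2
    return (p+q)/2,np.linalg.norm(p-q)
def bez(n,im,box,lo,hi):
    m=cv2.inRange(cv2.cvtColor(im,cv2.COLOR_BGR2HSV),lo,hi);k=np.zeros_like(m);x,y,w,h=box;k[y:y+h,x:x+w]=m[y:y+h,x:x+w]
    pts=cv2.findNonZero(k)[:,0,:].astype(float)
    W=np.array([onz(n,u,v,100)[:2] for u,v in pts],np.float32)
    return cv2.minAreaRect(W)
if __name__=="__main__":
    for a,b in(((138.6,205.2),(236.3,320)),((188.9,210.4),(258.9,293.6)),((220.4,204.4),(270.5,241.7))): print("pin",tri(a,b))
    B=((105,100,40),(125,255,255));O=((5,150,60),(18,255,255))
    print("blue",bez("top",T,(382,165,38,34),*B),bez("side",S,(275,143,33,20),*B),onz("top",400.6,181,100),onz("side",290.9,152.3,100))
    print("hole",onz("top",401.1,182,100))
    print("tri bez",tri((400.6,181),(290.9,152.3)))
    print("orange",bez("top",T,(282,172,34,34),*O),bez("side",S,(256,190,33,23),*O))
    # stand plate top (white) and pin
    for n,im,c in(("top",T,(145,212)),("side",S,(240,330))):
        g=cv2.cvtColor(im,cv2.COLOR_BGR2HSV); m=cv2.inRange(g,(0,0,150 if n=="top" else 160),(179,60,255)); m|=cv2.inRange(g,(22,150,120),(32,255,255))
        k=np.zeros_like(m);cv2.rectangle(k,(c[0]-30,c[1]-30),(c[0]+30,c[1]+30),255,-1);m&=k
        l=cv2.connectedComponents(m)[1];mm=(l==l[c[1],c[0]]).astype(np.uint8)
        pts=cv2.findNonZero(mm)[:,0,:]
        print(n,"stand",cv2.boundingRect(mm),cv2.minAreaRect(np.array([onz(n,u,v,80)[:2] for u,v in pts.astype(float)],np.float32)))
E
python3 p.py
```

```text
pin (array([592.70267628, 283.35232091, 112.66207994]), np.float64(1.4161292252014115))
pin (array([582.82596237, 179.06001687,  66.30121417]), np.float64(3.554588912661))
pin (array([578.16279563,  99.14810394, 131.43154267]), np.float64(3.715474900050111))
blue ((615.7181396484375, -311.2676086425781), (61.405338287353516, 58.97907638549805), 86.53759765625) ((614.4205322265625, -308.06878662109375), (67.05768585205078, 62.10584259033203), 84.64225006103516) [ 616.78535692 -310.59875129  100.        ] [ 614.87253003 -306.26024939  100.        ]
hole [ 614.36891814 -311.48060086  100.        ]
tri bez (array([ 616.63290418, -311.33591796,   97.17807526]), np.float64(1.6526119346432413))
orange ((613.6384887695312, -76.92425537109375), (59.24416732788086, 59.436073303222656), 4.845858097076416) ((612.3569946289062, -74.38920593261719), (60.747005462646484, 66.02140045166016), 4.793856143951416)
top stand (121, 188, 47, 45) ((585.8539428710938, 281.13409423828125), (90.37625122070312, 77.9300765991211), 24.690149307250977)Traceback (most recent call last):
  File "p.py", line 24, in <module>
    print(n,"stand",cv2.boundingRect(mm),cv2.minAreaRect(np.array([onz(n,u,v,80)[:2] for u,v in pts.astype(float)],np.float32)))
                                                                   ~~~^^^^^^^^^^
  File "h.py", line 12, in onz
    o,d=ray(n,u,v); return o+d*(z-o[2])/d[2]
        ~~~^^^^^^^
  File "h.py", line 8, in ray
    p=manip.camera_params(n);K=np.array(p["intrinsics"]);T=np.array(p["camera_from_world"])
ValueError: time passes only in moves, steps and waits
```

```bash
python3 - <<'E'
s=open('h.py').read()
s=s.replace("def shot","from functools import lru_cache\n@lru_cache(None)\ndef cp(n): return manip.camera_params(n)\ndef shot").replace("p=manip.camera_params(n);","p=cp(n);")
open('h.py','w').write(s)
E
python3 - <<'E'
from p import *
print("stdbox screw",tri((234,238),(311,245)))
print("pipette tip",tri((379,149),(252,175)))
print("big pin top",tri((220,201),(271,229)))
print("cap pos top view", onz("top",137.5,203.3,136))
print(manip.state()["time"])
# stand corners -> from crop c1 (top view)
f=lambda x,y:(115+x*130/400,180+y*65/200)
for c in((18,68),(110,22),(158,118),(65,162)): print(onz("top",*f(*c),80).round(0))
print("stand centre", np.mean([onz("top",*f(*c),80) for c in((18,68),(110,22),(158,118),(65,162))],0))
E
```

```text
stdbox screw (array([502.3246481 ,  73.87024887, 115.83691543]), np.float64(7.609983424892905))
pipette tip (array([ 722.13257057, -286.77766094,   22.11273187]), np.float64(2.874205376237897))
big pin top (array([578.10451164,  96.60818021, 162.4372915 ]), np.float64(5.060570582176717))
cap pos top view [592.48106502 279.72056084 136.        ]
0.1
[611. 333.  80.]
[642. 264.  80.]
[566. 229.  80.]
[537. 298.  80.]
stand centre [589.09229982 280.7755591   80.        ]
```

```bash
cat > d.py <<'E'
import sys
from h import *
from scipy.spatial.transform import Rotation as Ro
s=manip.state();R=Ro.from_quat(np.roll(s["tool_rot"],-1)).as_matrix()
print("t",s["time"],s["position"].round(1),"F",s["contact_force"].round(1),"open",round(float(s["opening"]),3),"tilt tool z",R[:,2].round(4),"x",R[:,0].round(3), "j",s["joints"].round(2))
for a in sys.argv[1:]:
    P=np.array(eval(a),float); print(P,"->",((R.T@(P-s["position"]))/1000).round(4))
E
python3 d.py "(430,-330,235)" "(530,-100,235)" "(590.5,281,235)" "(590.5,281,180)" "(590.5,281,95)"
```

```text
t 0.1 [ 148.  -503.3  230.7] F [-0.7  0.4 -0.3] open 1.003 tilt tool z [-2.0e-04  1.4e-03 -1.0e+00] x [0.959 0.282 0.   ] j [-1.43  0.34  1.52  0.    1.28 -0.15]
[ 430. -330.  235.] -> [ 0.3194 -0.0868 -0.0041]
[ 530. -100.  235.] -> [ 0.4802 -0.2793 -0.0038]
[590.5 281.  235. ] -> [ 0.6457 -0.6278 -0.0033]
[590.5 281.  180. ] -> [ 0.6457 -0.6277  0.0517]
[590.5 281.   95. ] -> [ 0.6456 -0.6276  0.1367]
```

>>> send_rows(
  linear=[
    [0.319,-0.087,-0.004],
    [0.319,-0.087,-0.004],
    [0.319,-0.087,-0.004],
    [0.319,-0.087,-0.004],
    [0.319,-0.087,-0.004],
    [0.319,-0.087,-0.004],
    [0.48,-0.279,-0.004],
    [0.48,-0.279,-0.004],
    [0.48,-0.279,-0.004],
    [0.48,-0.279,-0.004],
    [0.48,-0.279,-0.004],
    [0.646,-0.628,-0.003],
    [0.646,-0.628,-0.003],
    [0.646,-0.628,-0.003],
    [0.646,-0.628,-0.003],
    [0.646,-0.628,-0.003],
    [0.646,-0.628,-0.003],
    [0.646,-0.628,-0.003],
    [0.646,-0.628,-0.003],
    [0.646,-0.628,-0.003],
  ],
  dr=[
    [0,0,0],
    [0,0,0],
    [0,0,0],
    [0,0,0],
    [0,0,0],
    [0,0,0],
    [0,0,0],
    [0,0,0],
    [0,0,0],
    [0,0,0],
    [0,0,0],
    [0,0,0],
    [0,0,0],
    [0,0,0],
    [0,0,0],
    [0,0,0],
    [0,0,0],
    [0,0,0],
    [0,0,0],
    [0,0,0],
  ],
  jaw=[100,100,100,100,100,100,100,100,100,100,100,100,100,100,100,100,100,100,100,100],
)

```text
time: 2.6
position: [591.1, 279.0, 234.7]
tool_rot: [-0.0, 0.99, 0.141, -0.0]
contact_force: [0.1, -1.0, -0.4]
opening: 1.002
```

```bash
python3 - <<'E'
from h import *
b=shot("side","pics/s2.png");t=shot("top","pics/t2.png")
E
python3 d.py "(590.5,281,95)"
python3 - <<'E'
import cv2,numpy as np
S=cv2.imread("pics/s2.png");T=cv2.imread("pics/t2.png")
o=np.hstack([cv2.resize(S[200:400,150:330],(495,550)),cv2.resize(T[150:260,90:150+40],(200,550))])
cv2.imwrite("pics/c2.png",o)
E
```

```text
t 2.7 [591.1 279.3 235. ] F [ 0.2 -0.4 -0.4] open 1.001 tilt tool z [-0.      0.0011 -1.    ] x [0.96 0.28 0.  ] j [0.32 0.58 1.12 0.   1.44 1.61]
[590.5 281.   95. ] -> [-1.0e-04 -1.7e-03  1.4e-01]
```

View pics/c2.png

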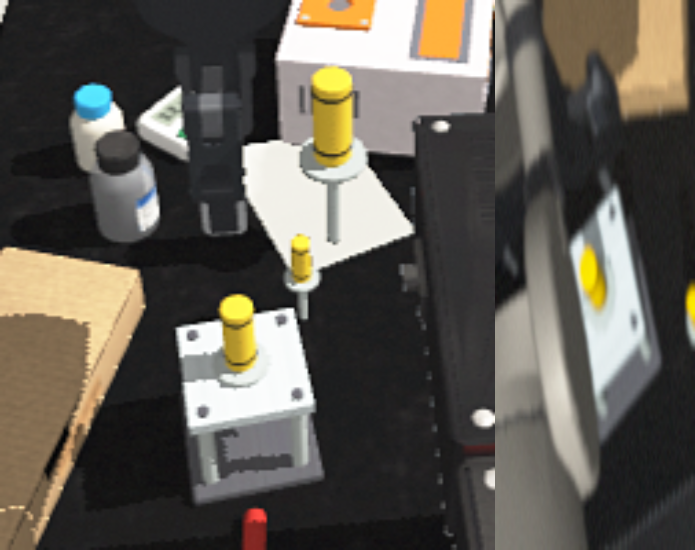

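The view shows the gripper above the pin with nothing blocking the way down. I'll descend and close, in two calls.

>>> send_rows(
  linear=[
    [0,-0.0015,0.05],
    [0,-0.0015,0.09],
    [0,-0.0015,0.12],
    [0,-0.0015,0.14],
    [0,-0.0015,0.14],
    [0,-0.0015,0.14],
    [0,-0.0015,0.14],
    [0,-0.0015,0.14],
    [0,-0.0015,0.14],
    [0,-0.0015,0.14],
  ],
  dr=[
    [0,0,0],
    [0,0,0],
    [0,0,0],
    [0,0,0],
    [0,0,0],
    [0,0,0],
    [0,0,0],
    [0,0,0],
    [0,0,0],
    [0,0,0],
  ],
  jaw=[100,100,100,100,100,60,30,10,10,10],
  newtons=40,
)

```text
time: 3.95
position: [590.9, 281.0, 95.7]
tool_rot: [-0.001, 0.99, 0.141, 0.001]
contact_force: [-0.3, -0.4, 4.9]
opening: 0.224
```

```bash
python3 d.py
```

```text
t 3.95 [590.9 281.   95.7] F [-0.3 -0.4  4.9] open 0.224 tilt tool z [ 9.0e-04  1.2e-03 -1.0e+00] x [0.96  0.28  0.001] j [0.33 0.7  1.31 0.   1.13 1.61]
```

```bash
python3 d.py "(591,281,300)" "(614.5,-311,300)"
```

```text
t 3.95 [590.9 281.   95.7] F [-0.3 -0.4  4.9] open 0.224 tilt tool z [ 9.0e-04  1.2e-03 -1.0e+00] x [0.96  0.28  0.001] j [0.33 0.7  1.31 0.   1.13 1.61]
[591. 281. 300.] -> [ 3.000e-04 -2.000e-04 -2.043e-01]
[ 614.5 -311.   300. ] -> [-0.1428  0.5747 -0.2051]
```

>>> send_rows(
  linear=[
    [0,0,-0.03],
    [0,0,-0.08],
    [0,0,-0.13],
    [0,0,-0.18],
    [0,0,-0.204],
    [0,0,-0.204],
  ],
  dr=[
    [0,0,0],
    [0,0,0],
    [0,0,0],
    [0,0,0],
    [0,0,0],
    [0,0,0],
  ],
  jaw=[10,10,10,10,10,10],
)

```text
time: 4.7
position: [591.3, 281.0, 301.5]
tool_rot: [-0.001, 0.99, 0.141, 0.002]
contact_force: [0.4, 0.3, -2.0]
opening: 0.223
```

```bash
python3 d.py "(614.5,-311,300)"
```

```text
t 4.7 [591.3 281.  301.5] F [ 0.4  0.3 -2. ] open 0.223 tilt tool z [ 0.0047  0.0025 -1.    ] x [0.96  0.28  0.005] j [0.33 0.56 0.99 0.   1.59 1.61]
[ 614.5 -311.   300. ] -> [-1.434e-01  5.748e-01  1.000e-04]
```

>>> send_rows(
  linear=[
    [-0.007,0.029,0],
    [-0.02,0.08,0],
    [-0.035,0.14,0],
    [-0.05,0.2,0],
    [-0.065,0.26,0],
    [-0.08,0.32,0],
    [-0.095,0.38,0],
    [-0.11,0.44,0],
    [-0.123,0.495,0],
    [-0.133,0.535,0],
    [-0.14,0.56,0],
    [-0.1435,0.575,0],
    [-0.1435,0.575,0],
    [-0.1435,0.575,0.04],
    [-0.1435,0.575,0.06],
    [-0.1435,0.575,0.06],
  ],
  dr=[
    [0,0,0],
    [0,0,0],
    [0,0,0],
    [0,0,0],
    [0,0,0],
    [0,0,0],
    [0,0,0],
    [0,0,0],
    [0,0,0],
    [0,0,0],
    [0,0,0],
    [0,0,0],
    [0,0,0],
    [0,0,0],
    [0,0,0],
    [0,0,0],
  ],
  jaw=[10,10,10,10,10,10,10,10,10,10,10,10,10,10,10,10],
)

```text
time: 6.7
position: [614.3, -309.0, 238.1]
tool_rot: [-0.003, 0.99, 0.142, 0.001]
contact_force: [-0.5, 0.3, -1.0]
opening: 0.218
```

```bash
python3 - <<'E'
from h import *
b=shot("side","pics/s3.png");t=shot("top","pics/t3.png")
o=np.hstack([cv2.resize(b[90:200,240:350],(400,400),interpolation=cv2.INTER_CUBIC),cv2.resize(t[140:240,350:450],(400,400),interpolation=cv2.INTER_CUBIC)])
cv2.imwrite("pics/c3.png",o[:,:,::-1])
s=manip.state();x,y,z=s["position"]
for d in(14.3,-75.7): print(proj("side",(x,y,z+d)),proj("top",(x,y,z+d)))
print(proj("side",(614.5,-311,100)))
E
python3 d.py "(614.5,-311,200)"
```

```text
[292.14887665  98.353611  ] [418.91613746 161.85656905]
[291.47598102 130.23771043] [407.62086285 173.9781128 ]
[291.3646368  151.47110293]
t 6.8 [ 615.3 -310.2  241.1] F [ 0.1  0.3 -0.1] open 0.221 tilt tool z [ 0.0057  0.0021 -1.    ] x [0.96  0.281 0.006] j [-0.58  0.65  0.98  0.    1.5   0.71]
[ 614.5 -311.   200. ] -> [-0.0012  0.0006  0.0411]
```

View pics/c3.png

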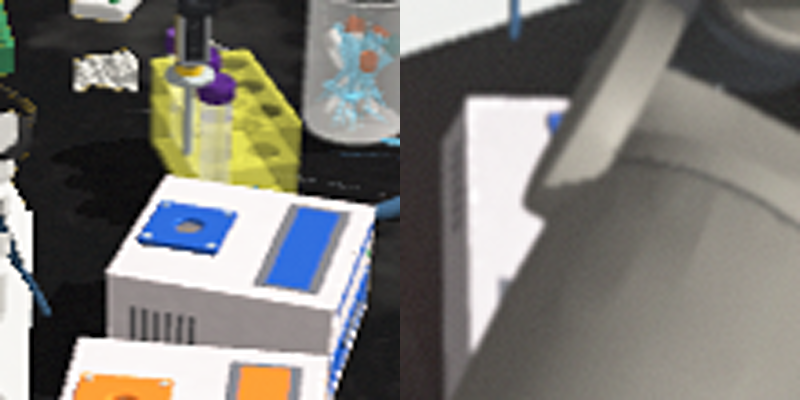

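The side crop shows the rod tip at about (291.7,131.8), against a prediction of (291.5,130.2), and the hole at about (292.2,152.1). They line up within a couple of mm. Next I'll descend partway and check the force.

>>> send_rows(
  linear=[
    [-0.001,0.0005,0.03],
    [-0.001,0.0005,0.055],
    [-0.001,0.0005,0.065],
    [-0.001,0.0005,0.075],
    [-0.001,0.0005,0.083],
    [-0.001,0.0005,0.09],
    [-0.001,0.0005,0.09],
    [-0.001,0.0005,0.09],
  ],
  dr=[
    [0,0,0],
    [0,0,0],
    [0,0,0],
    [0,0,0],
    [0,0,0],
    [0,0,0],
    [0,0,0],
    [0,0,0],
  ],
  jaw=[10,10,10,10,10,10,10,10],
)

```text
time: 7.8
position: [615.2, -310.9, 151.5]
tool_rot: [-0.0, 0.99, 0.142, 0.003]
contact_force: [-0.3, 0.4, -1.5]
opening: 0.22
```

```bash
python3 - <<'E'
from h import *
b=shot("side","pics/s4.png")
cv2.imwrite("pics/c4.png",cv2.resize(b[90:200,240:350],(550,550),interpolation=cv2.INTER_CUBIC)[:,:,::-1])
E
python3 d.py "(614.3,-310.7,122)"
```

```text
t 7.85 [ 615.2 -310.9  151.6] F [-0.   0.5 -0.9] open 0.223 tilt tool z [ 0.0064  0.0016 -1.    ] x [0.96  0.281 0.007] j [-0.58  0.71  1.12  0.01  1.31  0.7 ]
[ 614.3 -310.7  122. ] -> [-0.001  -0.0005  0.0296]
```

View pics/c4.png

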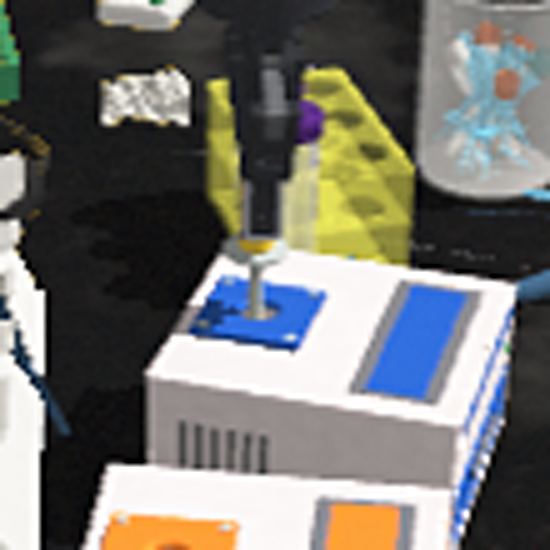

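The rod is in the blue hole, crossing the mouth at crop (258,315), and there is no contact force. Now I'll push to about 55 mm depth.

>>> send_rows(
  linear=[
    [0,0,0.008],
    [0,0,0.014],
    [0,0,0.02],
    [0,0,0.025],
    [0,0,0.029],
    [0,0,0.029],
    [0,0,0.029],
  ],
  dr=[
    [0,0,0],
    [0,0,0],
    [0,0,0],
    [0,0,0],
    [0,0,0],
    [0,0,0],
    [0,0,0],
  ],
  jaw=[10,10,10,10,10,10,10],
)

```text
time: 8.72
position: [615.5, -310.9, 122.9]
tool_rot: [-0.0, 0.99, 0.142, 0.003]
contact_force: [-0.2, 0.4, 4.7]
opening: 0.225
```

```bash
python3 - <<'E'
from h import *
b=shot("side","pics/s5.png")
cv2.imwrite("pics/c5.png",cv2.resize(b[90:200,240:350],(550,550),interpolation=cv2.INTER_CUBIC)[:,:,::-1])
E
python3 d.py
```

```text
t 8.775 [ 615.5 -310.9  122.9] F [ 0.3 -0.   4.2] open 0.224 tilt tool z [ 0.0068  0.0013 -1.    ] x [0.96  0.281 0.007] j [-0.58  0.73  1.16  0.01  1.25  0.7 ]
```

View pics/c5.png

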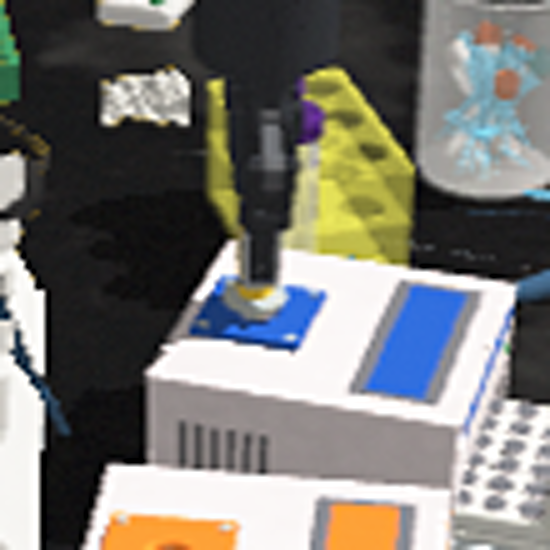

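The tray is out (white plate at crop (500,470)) and the orange tray is shut. I'll retract and return to the stand.

>>> send_rows(
  linear=[
    [0,0,-0.03],
    [0,0,-0.08],
    [0,0,-0.13],
    [0,0,-0.17],
    [0,0,-0.178],
    [0,0,-0.178],
  ],
  dr=[
    [0,0,0],
    [0,0,0],
    [0,0,0],
    [0,0,0],
    [0,0,0],
    [0,0,0],
  ],
  jaw=[10,10,10,10,10,10],
)

```text
time: 9.52
position: [614.1, -311.1, 299.6]
tool_rot: [-0.001, 0.99, 0.142, 0.003]
contact_force: [-0.6, -0.1, -1.8]
opening: 0.221
```

```bash
python3 d.py "(590.8,281,300)"
```

```text
t 9.525 [ 614.1 -311.1  299.6] F [-0.6 -0.1 -1.8] open 0.221 tilt tool z [ 0.0054  0.0023 -1.    ] x [0.96  0.281 0.006] j [-0.58  0.64  0.86  0.    1.65  0.7 ]
[590.8 281.  300. ] -> [ 0.144  -0.5747  0.0008]
```

Correcting the 0.3° tilt on the way.

>>> send_rows(
  linear=[
    [0.007,-0.029,0],
    [0.02,-0.08,0],
    [0.035,-0.14,0],
    [0.05,-0.2,0],
    [0.065,-0.26,0],
    [0.08,-0.32,0],
    [0.095,-0.38,0],
    [0.11,-0.44,0],
    [0.123,-0.495,0],
    [0.133,-0.535,0],
    [0.14,-0.56,0],
    [0.144,-0.575,0],
    [0.144,-0.575,0],
    [0.144,-0.575,0.05],
    [0.144,-0.575,0.09],
    [0.144,-0.575,0.1],
    [0.144,-0.575,0.1],
  ],
  dr=[
    [0,0.3,0],
    [0,0.3,0],
    [0,0.3,0],
    [0,0.3,0],
    [0,0.3,0],
    [0,0.3,0],
    [0,0.3,0],
    [0,0.3,0],
    [0,0.3,0],
    [0,0.3,0],
    [0,0.3,0],
    [0,0.3,0],
    [0,0.3,0],
    [0,0.3,0],
    [0,0.3,0],
    [0,0.3,0],
    [0,0.3,0],
  ],
  jaw=[10,10,10,10,10,10,10,10,10,10,10,10,10,10,10,10,10],
)

```text
time: 11.65
position: [591.7, 280.7, 201.2]
tool_rot: [-0.001, 0.99, 0.141, 0.005]
contact_force: [0.6, -0.2, 0.6]
opening: 0.221
```

```bash
python3 - <<'E'
from h import *
b=shot("side","pics/s6.png")
cv2.imwrite("pics/c6.png",cv2.resize(b[240:390,180:300],(480,600),interpolation=cv2.INTER_CUBIC)[:,:,::-1])
s=manip.state();x,y,z=s["position"]
print(proj("side",(x,y,z-75.7)),proj("side",(x,y,z-15.7)),"hole",proj("side",(590.8,281,80)))
E
python3 d.py "(590.8,281,95.7)"
```

```text
[236.10270531 313.48768877] [233.89872944 288.9316553 ] hole [238.44995705 331.05262211]
t 11.7 [592.2 281.1 202.4] F [ 0.6  0.1 -1.2] open 0.224 tilt tool z [ 0.0126  0.0044 -0.9999] x [0.96  0.28  0.013] j [0.33 0.6  1.18 0.   1.35 1.61]
[590.8 281.   95.7] -> [-0.0028 -0.0002  0.1067]
```

View pics/c6.png

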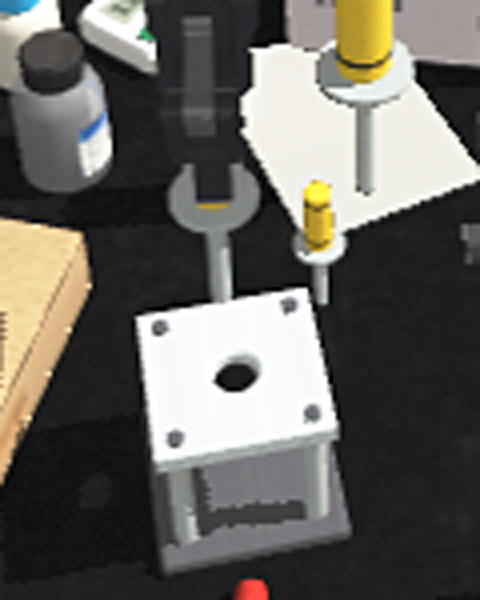

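The side crop shows the open hole at crop (237,373) and the rod tip at about (222,299), so they agree within about 2 mm. I turned the tilt the wrong way, and it is now 0.76°. I'll level it while descending.

>>> send_rows(
  linear=[
    [-0.002,-0.0007,0.01],
    [-0.0024,-0.0008,0.025],
    [-0.0027,-0.0008,0.045],
    [-0.003,-0.0009,0.065],
    [-0.0032,-0.0009,0.085],
    [-0.0034,-0.0009,0.098],
    [-0.0035,-0.0009,0.104],
    [-0.0035,-0.0009,0.1055],
    [-0.0035,-0.0009,0.1055],
    [-0.0035,-0.0009,0.1055],
  ],
  dr=[
    [0,-0.7,0],
    [0,-0.7,0],
    [0,-0.7,0],
    [0,-0.7,0],
    [0,-0.7,0],
    [0,-0.7,0],
    [0,-0.7,0],
    [0,-0.7,0],
    [0,-0.7,0],
    [0,-0.7,0],
  ],
  jaw=[10,10,10,10,10,10,10,10,10,10],
)

```text
time: 12.95
position: [590.3, 281.6, 97.6]
tool_rot: [-0.001, 0.99, 0.142, 0.001]
contact_force: [1.2, 0.7, -1.3]
opening: 0.222
```

```bash
python3 - <<'E'
from h import *
b=shot("side","pics/s7.png")
cv2.imwrite("pics/c7.png",cv2.resize(b[240:390,180:300],(480,600),interpolation=cv2.INTER_CUBIC)[:,:,::-1])
E
python3 d.py
```

```text
t 13.0 [590.2 281.5  97.5] F [-0.2 -0.1 -0.3] open 0.22 tilt tool z [ 0.0019  0.0013 -1.    ] x [0.96  0.28  0.002] j [0.33 0.69 1.31 0.   1.14 1.61]
```

View pics/c7.png

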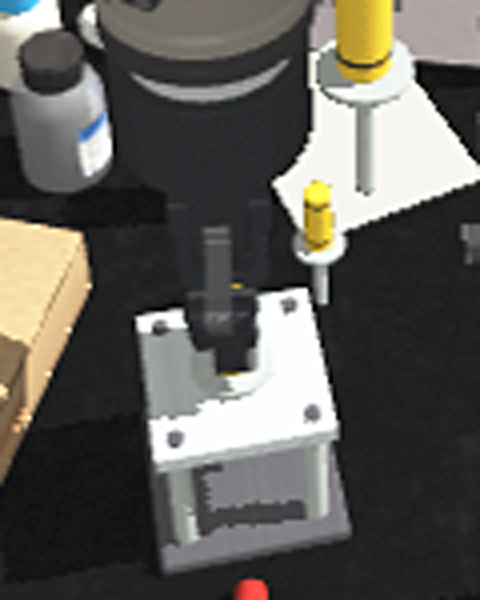

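The pin is in the hole and the flange is just above the plate. Lower 1.5 mm, open, then rise.

>>> send_rows(
  linear=[
    [0,0,0.0015],
    [0,0,0.0015],
    [0,0,0.0015],
    [0,0,0.0015],
    [0,0,0.0015],
    [0,0,0.0015],
    [0,0,0.0015],
    [0,0,0.0015],
    [0,0,0.0015],
    [0,0,-0.02],
    [0,0,-0.06],
    [0,0,-0.11],
    [0,0,-0.16],
    [0,0,-0.18],
    [0,0,-0.18],
  ],
  dr=[
    [0,0,0],
    [0,0,0],
    [0,0,0],
    [0,0,0],
    [0,0,0],
    [0,0,0],
    [0,0,0],
    [0,0,0],
    [0,0,0],
    [0,0,0],
    [0,0,0],
    [0,0,0],
    [0,0,0],
    [0,0,0],
    [0,0,0],
  ],
  jaw=[10,10,30,45,60,80,100,100,100,100,100,100,100,100,100],
)

```text
time: 14.88
position: [590.4, 281.5, 279.4]
tool_rot: [-0.001, 0.99, 0.142, 0.003]
contact_force: [-1.0, 0.1, -0.8]
opening: 1.002
```

```bash
python3 - <<'E'
from h import *
from m import blobs
b=shot("side","pics/s8.png");t=shot("top","pics/t8.png")
o=np.hstack([cv2.resize(b[240:390,180:300],(400,500),interpolation=cv2.INTER_CUBIC),cv2.resize(b[130:240,230:350],(400,500),interpolation=cv2.INTER_CUBIC)])
cv2.imwrite("pics/c8.png",o[:,:,::-1])
print(blobs(b[:,:,::-1],(22,150,120),(32,255,255)))
E
python3 d.py
```

```text
[([311.6, 125.7], [301, 104, 22, 39, 464]), ([285.4, 124.6], [282, 107, 12, 32, 115]), ([270.5, 241.6], [264, 224, 14, 37, 425]), ([258.9, 293.6], [256, 285, 7, 18, 99]), ([236.5, 319.2], [230, 306, 13, 29, 270])]
t 14.975 [589.4 281.2 276.2] F [ 0.1  0.1 -0.1] open 1.001 tilt tool z [ 1.e-04  7.e-04 -1.e+00] x [0.96 0.28 0.  ] j [0.33 0.56 1.04 0.   1.53 1.61]
```

View pics/c8.png

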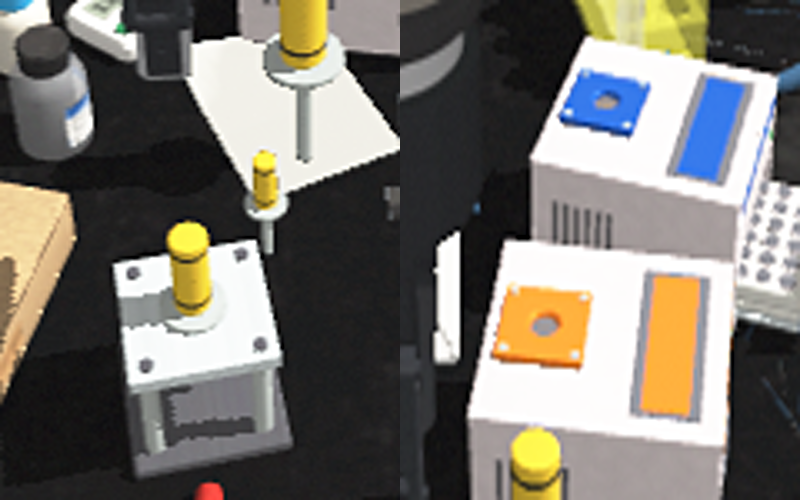

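The pin is back upright with its flange on the plate. Its handle is at (236.5,319.2), against (236.3,320.0) at the start. The blue tray is out, the orange is shut, and the gripper is clear.

```bash
python3 -c "
from rig import manip
print(manip.close_job())"
```

```text
the job is handed in; nothing more can be done
None
```

The blue tray is out, the orange store is still shut, and the pin is back upright in its stand and released. I handed the job in at about 15 s; it reports no verdict.

- **Pin:** I took the middle-sized pin from the stand. The loose ones nearby were smaller and larger.
- **Push:** I pushed the rod an estimated 53 mm down the blue hole, with about 4.7 N of contact force. The blue tray then showed out in the camera. I judged its travel by eye and did not measure the 45 mm.
- **Last checks:** The final side view has the handle within 1 px of where it started, with the flange on the stand. The gripper is open about 180 mm above, with no contact force.
- **Disagreements:** My positions from the two cameras differed by 2–4 mm, which fit the 6 mm of clearance. I also turned one small tilt correction the wrong way, reaching 0.76°, and levelled it before putting the pin back.

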